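# Slide the screw tins into the free bays of the parts tray

### The job

Put the three open tins of screws away in the parts tray: push each one, standing upright and without lifting it off the tray floor, into a free bay of its own until it is wholly inside against the back wall. One bay is already taken by the roll of blue tape; leave the tape and the grey cable gland that stands among the tins where they are.

Things in the scene. Friction and masses are not known exactly. Their poses are not given: they have to be found in the camera images.
- tray: blue parts tray, fixed; flat grey floor, top 24 mm above the worktop. Origin: at worktop level, mid-way along the line of bay mouths; x axis points into the bays (away from the robot), y to the left along them. Four bays, open to the front, centred at y = -135, -45, 45, 135 mm, each 84 mm wide inside, from x = 0 to the back wall at 78 mm; walls 6 mm thick, 32 mm high over the floor
- apron (a point): middle of the tray's apron, on its floor: the open flat floor before the bays, from the mouths to 190 mm before them, with a rim 6 mm high round it. The tins and the gland stand in a row across it, one in front of each bay, about 118 mm before the mouths
- tin_a_mid (a point): open round tin full of screws, green band, 70 mm across, 40 mm high, about 0.2 kg; slightly faceted, so its contact radius is 33 to 35 mm. Point: its centre, half-way up (20 mm over its underside)
- tin_b_mid (a point): open round tin full of screws, green band, 70 mm across, 40 mm high, about 0.2 kg; slightly faceted, so its contact radius is 33 to 35 mm. Point: its centre, half-way up (20 mm over its underside) (the three are alike)
- tin_c_mid (a point): open round tin full of screws, green band, 70 mm across, 40 mm high, about 0.2 kg; slightly faceted, so its contact radius is 33 to 35 mm. Point: its centre, half-way up (20 mm over its underside) (the three are alike)
- roll: roll of blue insulating tape, 68 mm across, 19 mm high, loose, lying flat in one of the four bays and so taking it. Origin: centre of its underside
- spot_1: thin yellow disc, 52 mm across, flush in the floor of a free bay, 40 mm behind the mouth of that bay and on its centre line; it only marks the bay and cannot be felt. Origin: its centre
- spot_2: thin yellow disc, 52 mm across, flush in the floor of a free bay, 40 mm behind the mouth of that bay and on its centre line; it only marks the bay and cannot be felt. Origin: its centre
- spot_3: thin yellow disc, 52 mm across, flush in the floor of a free bay, 40 mm behind the mouth of that bay and on its centre line; it only marks the bay and cannot be felt. Origin: its centre
- gland_mid (a point): grey cable gland, loose, standing upright in the row of tins, 26 by 30 mm across and 45 mm high; easily knocked over. Point: its centre, half-way up

How it is judged:
By the outcome, as a careful person would: the job done as asked, in the order asked, and still so for the second after the job is handed in, with the robot touching nothing.
It also fails if it takes over 72 s, if anything falls off the work surface, if the arm or the gripper's body presses on something with over 40 N, if the wrist force passes 120 N, or if a joint passes its speed limit or range.

### The arm

A 6-joint arm with a two-finger parallel gripper is mounted at the origin on a cart in front of the work surface, level with it; the furniture and walls round the work are solid. World frame = base frame: x ahead of the robot, y to its left, z up, the work surface at z = 0. Lengths are in m, angles in rad, forces in N, time in s.
With the tool pointing down it reaches from about 0.35 to 0.975 m from the base axis. Payload 17.4 kg.
Tool frame: the origin (TCP) lies at the very end of the fingers, on their centre line; the grasp point (between the pads) lies 19 mm behind it (manip.grasp_offset is the distance from the TCP to the grasp point, in m); z points along the fingers, y is the line along which they close (so a half turn about z gives the same grasp; the last joint's range is limited). The gripper opens to 85 mm and grips with 20 to 120 N. Pads are 22 mm wide; open, the fingers measure 114 mm over their backs; the gripper's body (76 mm by 85 mm) begins 54 mm behind the grasp point. The pads swing forward as they close: fully open they stand 13 mm farther back than shut.
Start: joints at [-1.294, 0.116, 1.442, -0, 1.584, -0.038], TCP at [0.209, -0.642, 0.231] pointing down, gripper open.
Joint ranges: [-2.83, 2.83], [-0.83, 2.19], [0.07, 2.5], [-1.14, 4.28], [0.01, 3], [-2.97, 2.97]. Speed limits (rad/s): [1.89, 1.89, 2.22, 3.14, 3.14, 3.14].

### API

Orientations are given as a unit quaternion [x, y, z, w].
In Python, from rig import manip, kinematics, vision, job_done gives the robot as it stands. Calls block until the motion is done:
- manip.movep(position, orientation): joint-space move of the TCP to a pose.
- manip.servo_line(position, orientation=None, speed=0.15, stop_force=None): straight line of the TCP; orientation=None keeps the orientation; speed is the mean speed in m/s. With stop_force (N) it stops when the force on the tool has changed by that much, and returns True; else False.
- manip.goto_joints(angles): joint-space move.
- manip.open_gripper() and manip.clamp(newtons=None): open the fingers fully, or close them until they stop; newtons is the grip in N (None keeps the last).
- manip.dwell(seconds).
- kinematics.inverse_kinematics(position, orientation): joint angles nearest the present ones, or None.
- manip.observe(): the state.
- vision.capture(name): name is "scene" or "top"; returns the picture (480x640x3 uint8, blue, green, red); there is no depth.
- vision.calibration(name): a dict with "mtx" (3x3 intrinsics, pixels), "D" ([k1, k2, p1, p2, k3] as OpenCV has them; the pictures are not rectified), "world_to_cam" (4x4, takes a point from world to camera coordinates). Camera axes: x right, y up, looking along -z (the intrinsics and any distortion apply to the point x, -y, -z); pixel columns grow to the right and rows downward; lengths in m; the calibration is good to about 2 mm. A picture is of the moment at which its call begins. calibration takes no time and is no camera call.
A pose or a line that the arm cannot do raises manip.IKError and nothing moves.
- job_done(): hands the job in; it is judged then, once.
The state is a dict: "t": time; "q": joint angles; "dq": joint speeds; "tau": joint torques, N m; "tcp_pos": TCP position; "tcp_rot": TCP orientation; "force": force on the tool from outside, world axes, zero at the start; "torque": the same for the moment, N m; "finger_gap": finger opening in m; "gripper_force": force on a finger pad.
Only numpy, scipy, OpenCV 4.12 (cv2) and the standard library are available. Lean on these libraries where they do the work, as an engineer would, in place of code of your own. Each camera call takes 0.05 s, during which the arm holds its last target. There are 200 camera calls.

## Working session

There is one attempt and no reset: what is moved stays moved. The work goes in short steps, each a Python script; the robot and the scene stay as the last script left them, time stands still between calls to the robot, and variables do not carry over. Pictures are saved under pics/ and viewed, at most 10 in all, crops included, and the job is handed in when it is done.

```bash
mkdir -p pics; ls; python3 - <<'E'
from rig import manip, vision
import cv2
for n in("top","scene"):
    cv2.imwrite(f"pics/{n}0.png",vision.capture(n)); c=vision.calibration(n); print(n,c)
s=manip.observe(); print(s["t"],s["tcp_pos"],s["tcp_rot"],s["finger_gap"])
E
```

```text
pics
top {'mtx': array([[560.04482022,   0.        , 326.62972425],
       [  0.        , 560.04482022, 248.23205821],
       [  0.        ,   0.        ,   1.        ]]), 'D': array([-0.12029768,  0.        ,  0.        ,  0.        ,  0.        ]), 'world_to_cam': array([[ 1.31452936e-02, -9.99913539e-01, -3.41670129e-04,
         1.13448327e-01],
       [ 9.85160351e-01,  1.28928594e-02,  1.71151559e-01,
        -5.81071905e-01],
       [-1.71132356e-01, -2.58643735e-03,  9.85244653e-01,
        -8.00218742e-01],
       [ 0.00000000e+00,  0.00000000e+00,  0.00000000e+00,
         1.00000000e+00]])}
scene {'mtx': array([[581.97048971,   0.        , 323.62708358],
       [  0.        , 581.97048971, 240.29110657],
       [  0.        ,   0.        ,   1.        ]]), 'D': array([-0.17250902,  0.        ,  0.        ,  0.        ,  0.        ]), 'world_to_cam': array([[-0.61892379, -0.78540303, -0.00868465,  0.45656951],
       [ 0.36368353, -0.29635993,  0.88312235, -0.21421826],
       [-0.69618075,  0.54342696,  0.46906236, -0.64202599],
       [ 0.        ,  0.        ,  0.        ,  1.        ]])}
0.1 [ 0.20890004 -0.64166814  0.23061491] [ 9.87641824e-01  1.56726893e-01 -6.47539604e-05 -5.51165307e-04] 0.08592635841959577
```

View pics/top0.png

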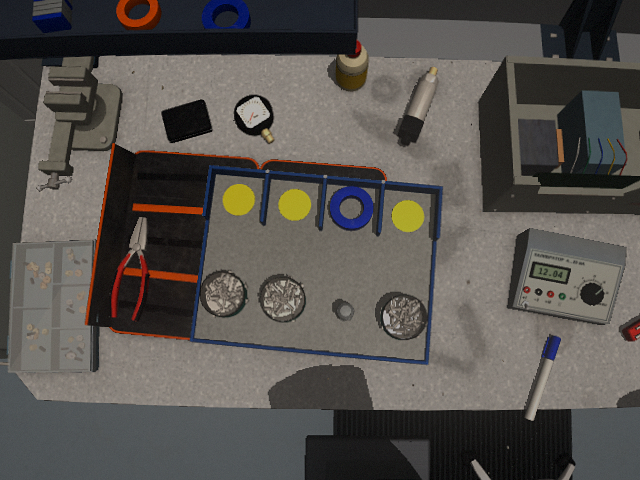

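View pics/scene0.png

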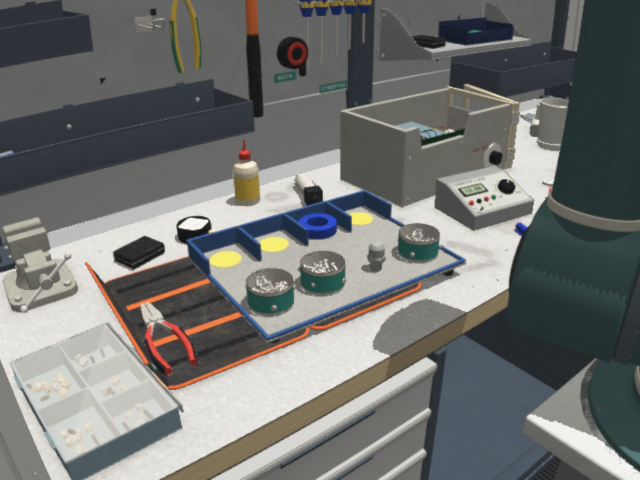

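The top view shows the spots at (238,200), (294,205) and (408,216), and the tape in the third bay at (351,208). The tins are at about (224,294), (282,298) and (403,316), with the gland at (343,311). Each tin therefore stands in front of a free bay, and the gland in front of the taped one. The scene view agrees. I'll enlarge the row to measure the tin rims.

```bash
cat > h.py <<'E'
import numpy as np, cv2
from rig import manip, vision, kinematics
def ray(name,uv,z):
    c=vision.calibration(name); W=c["world_to_cam"]
    p=cv2.undistortPoints(np.array([[uv]],float),c["mtx"],c["D"])[0,0]
    R,t=W[:3,:3],W[:3,3]; o=-R.T@t; d=R.T@np.array([p[0],-p[1],-1.])
    return o+d*(z-o[2])/d[2]
def spots(im,name="top"):
    h=cv2.cvtColor(im,cv2.COLOR_BGR2HSV)
    m=cv2.inRange(h,(22,150,120),(35,255,255)); n,_,s,c=cv2.connectedComponentsWithStats(m)
    return sorted([tuple(c[i]) for i in range(1,n) if s[i,4]>300])
E
python3 - <<'E'
from h import *
im=cv2.imread("pics/top0.png"); sp=spots(im); print(sp)
W=np.array([ray("top",u,.024)[:2] for u in sp]); print(W, [np.linalg.norm(W[i+1]-W[i]) for i in (0,1)])
sc=cv2.imread("pics/scene0.png"); ss=spots(sc,"scene"); print(ss,[ray("scene",u,.024) for u in ss])
cv2.imwrite("pics/crop.png",cv2.resize(im[255:350,190:440],None,fx=3.2,fy=3.2,interpolation=cv2.INTER_CUBIC))
E
```

```text
[(np.float64(238.3501259445844), np.float64(199.27204030226702)), (np.float64(294.2363184079602), np.float64(204.34701492537314)), (np.float64(407.3349875930521), np.float64(215.57940446650124))]
[[ 0.66154325  0.26307772]
 [ 0.65417416  0.17353212]
 [ 0.63831284 -0.00619114]] [np.float64(0.08984830988575307), np.float64(0.1804218113571733)]
[] []
```

View pics/crop.png

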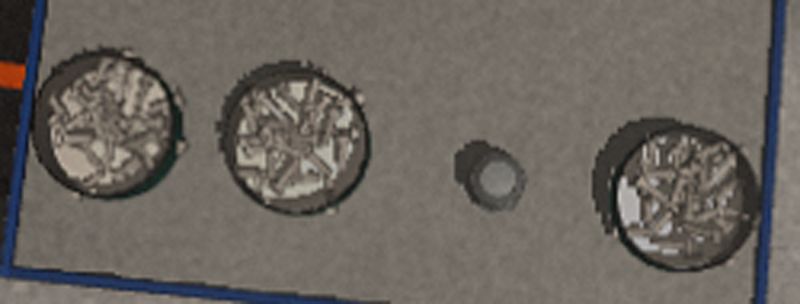

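In the crop the rims centre on about (104,122), (297,140) and (685,197). The gland's top is at (498,180). Next I'll convert these to tray coordinates and check them against the given row.

```bash
cat >> h.py <<'E'
S=np.array([[0.66154325,0.26307772],[0.65417416,0.17353212],[0.63831284,-0.00619114]])
yv=(S[0]-S[2])/np.linalg.norm(S[0]-S[2]); xv=np.array([yv[1],-yv[0]])
O=(S-np.array([.135,.045,-.135])[:,None]*yv).mean(0)-.04*xv
TH=np.arctan2(xv[1],xv[0])
def T2W(x,y,z): return [*(O+x*xv+y*yv),z]
def W2T(p): d=np.asarray(p)[:2]-O; return np.array([d@xv,d@yv])
def quat(yaw):  # tool down, tool y along +-tray y when yaw=TH
    from scipy.spatial.transform import Rotation as R
    return (R.from_euler('z',yaw)*R.from_quat([1,0,0,0])).as_quat()
E
python3 - <<'E'
from h import *
print("O",O,"TH deg",np.degrees(TH))
for n,(u,v),z in(("a",(104,122),.064),("b",(297,140),.064),("c",(685,197),.064),("gland",(498,180),.069)):
    p=ray("top",(190+(u+.5)/3.2-.5,255+(v+.5)/3.2-.5),z); print(n,p,1e3*W2T(p))
# tray front corners, rim/wall top checks
for n,u,z in(("front left",(193,340),.03),("front right",(428,362),.03),("roll",(351,208),.04)): print(n,1e3*W2T(ray("top",u,z)))
for y in(.135,.045,-.135):
  for x,z in((-.19,.17),(-.171,.034),(.0,.034)):
    for k in(0,np.pi):
      q=kinematics.inverse_kinematics(T2W(x,y,z),quat(TH+k)); print(y,x,z,k,None if q is None else np.round(q,2))
c=vision.calibration("scene");W=c["world_to_cam"];
def proj(p):
    q=W[:3,:3]@p+W[:3,3]; return cv2.projectPoints(np.array([[q[0],-q[1],-q[2]]]),np.zeros(3),np.zeros(3),c["mtx"],c["D"])[0].ravel()
for t in((-.118,.135),(-.118,.045),(-.118,-.135)): print(proj(np.array(T2W(*t,.064))))
E
```

```text
O [0.61020216 0.13196653] TH deg -4.930822471130469
a [0.50817477 0.27477256 0.064     ] [-113.92439605  133.50798182]
b [0.50127335 0.18507293 0.064     ] [-113.09032951   43.54711627]
c [0.4773035  0.00652426 0.064     ] [-121.62470075 -136.40105584]
gland [0.48386113 0.0925967  0.069     ] [-122.48951219  -50.08350609]
front left [-187.88405986  175.8337344 ]
front right [-185.01577097 -183.29415026]
roll [ 39.17069662 -44.79408067]
0.135 -0.19 0.17 0 [ 0.53 -0.21  1.86 -0.    1.5   2.19]
0.135 -0.19 0.17 3.141592653589793 [ 0.53 -0.21  1.86 -0.    1.5  -0.96]
0.135 -0.171 0.034 0 [ 0.51 -0.07  1.96 -0.    1.25  2.17]
0.135 -0.171 0.034 3.141592653589793 [ 0.51 -0.07  1.96 -0.    1.25 -0.98]
0.135 0.0 0.034 0 [ 0.37  0.24  1.63 -0.    1.27  2.02]
0.135 0.0 0.034 3.141592653589793 [ 0.37  0.24  1.63 -0.    1.27 -1.12]
0.045 -0.19 0.17 0 [ 0.37 -0.33  1.95 -0.    1.52  2.03]
0.045 -0.19 0.17 3.141592653589793 [ 0.37 -0.33  1.95 -0.    1.52 -1.11]
0.045 -0.171 0.034 0 [ 0.35 -0.18  2.06 -0.    1.26  2.01]
0.045 -0.171 0.034 3.141592653589793 [ 0.35 -0.18  2.06 -0.    1.26 -1.13]
0.045 0.0 0.034 0 [ 0.24  0.16  1.72 -0.    1.26  1.9 ]
0.045 0.0 0.034 3.141592653589793 [ 0.24  0.16  1.72 -0.    1.26 -1.24]
-0.135 -0.19 0.17 0 [-0.03 -0.48  2.06 -0.    1.56  1.63]
-0.135 -0.19 0.17 3.141592653589793 [-0.03 -0.48  2.06 -0.    1.56 -1.51]
-0.135 -0.171 0.034 0 [-0.03 -0.32  2.17 -0.    1.29  1.63]
-0.135 -0.171 0.034 3.141592653589793 [-0.03 -0.32  2.17 -0.    1.29 -1.52]
-0.135 0.0 0.034 0 [-0.05  0.08  1.81 -0.    1.25  1.61]
-0.135 0.0 0.034 3.141592653589793 [-0.05  0.08  1.81 -0.    1.25 -1.53]
[271.23956162 280.50828275]
[324.91073466 262.39944782]
[417.22378074 231.07897944]
```

The measurements agree with the given layout: spot pitch 90/180 mm, the tin row at about -118 mm and the tape at (39,-45). I'll push each tin from behind with the closed fingers, whose flat sides make a 22 by 29 mm block. Tin a goes first, stopping half-way for a check.

```bash
cat >> h.py <<'E'
Q=quat(TH+np.pi)
def start(xt,yt,z=.036):
    manip.movep(T2W(xt-.053,yt,.13),Q); return manip.servo_line(T2W(xt-.053,yt,z),speed=.12,stop_force=15)
def push(x,y,f=15,v=.05,z=.036):
    r=manip.servo_line(T2W(x,y,z),speed=v,stop_force=f); s=manip.observe()
    print("push",x,r,np.round(1e3*W2T(s["tcp_pos"]),1),"z",round(s["tcp_pos"][2],4),np.round(s["force"],1),"t",round(s["t"],1)); return r
E
python3 - <<'E'
from h import *
manip.clamp(30); print(manip.observe()["t"])
print(start(-.114,.1335),manip.observe()["t"],manip.observe()["finger_gap"])
push(-.086,.1335)
cv2.imwrite("pics/s1.png",np.vstack([cv2.resize(vision.capture("top")[150:350,160:480],(640,400))[:290],cv2.resize(vision.capture("scene")[160:340,170:490],(640,360))[:310]]))
E
```

```text
0.8667
False 5.15 0.00015394460694407715
push -0.086 False [-86.1 133.5] z 0.036 [-0.4 -0.5 -0. ] t 6.9
```

View pics/s1.png

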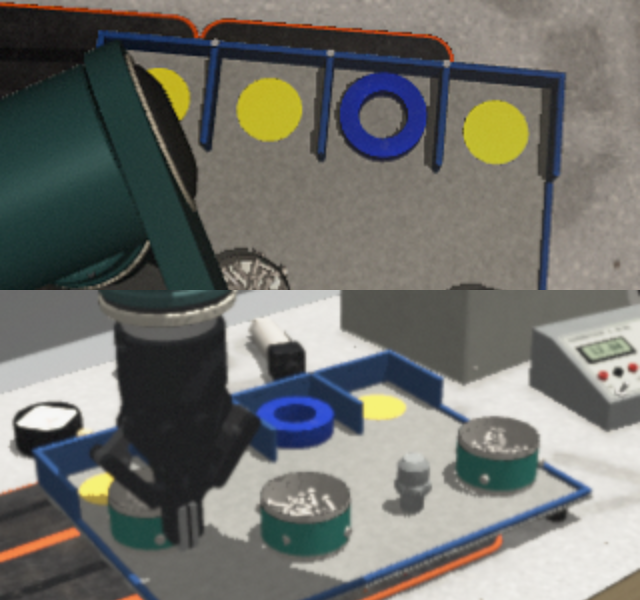

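The scene half shows tin a upright ahead of the fingers. Its left edge is at crop (108,495), which is full-picture (224,262). I'll compare that with the edge expected for a tin at (-40,133).

```bash
cat >> h.py <<'E'
def proj(name,p):
    c=vision.calibration(name);W=c["world_to_cam"]; q=W[:3,:3]@np.asarray(p)+W[:3,3]
    return cv2.projectPoints(np.array([[q[0],-q[1],-q[2]]]),np.zeros(3),np.zeros(3),c["mtx"],c["D"])[0].ravel()
def left(x,y,z): return min((tuple(proj("scene",T2W(x+.035*np.cos(a),y+.035*np.sin(a),z))) for a in np.linspace(0,6.28,90)))
E
python3 - <<'E'
from h import *
for x in(-.045,-.04,-.035):
  for y in(.123,.133,.143): print(x,y,[np.round(left(x,y,z),1) for z in(.024,.064)])
E
```

```text
-0.045 0.123 [array([233.8, 281.2]), array([231.5, 258.5])]
-0.045 0.133 [array([227.8, 283.1]), array([225.5, 260.4])]
-0.045 0.143 [array([221.9, 285.1]), array([219.4, 262.3])]
-0.04 0.123 [array([232.4, 279.8]), array([230.1, 257.2])]
-0.04 0.133 [array([226.5, 281.7]), array([224.1, 259. ])]
-0.04 0.143 [array([220.5, 283.6]), array([218. , 260.9])]
-0.035 0.123 [array([231. , 278.4]), array([228.7, 255.8])]
-0.035 0.133 [array([225.1, 280.2]), array([222.7, 257.7])]
-0.035 0.143 [array([219.2, 282.2]), array([216.6, 259.5])]
```

The tin's y is about 133 mm, so it went straight. I'll finish tin a and then do b the same way, with a stop force.

```bash
python3 - <<'E'
from h import *
def finish(y):
    if push(-.012,y,f=15,v=.06): return False
    push(.004,y,f=12,v=.02)
    x=W2T(manip.observe()["tcp_pos"])[0]
    manip.servo_line(T2W(x-.03,y,.036),speed=.1); manip.servo_line(T2W(x-.03,y,.13),speed=.15)
    return x>-.01
if finish(.1335):
    start(-.114,.0437); push(-.086,.0437) or print(finish(.0437))
cv2.imwrite("pics/s2.png",np.vstack([cv2.resize(vision.capture("top")[150:350,160:480],(640,400))[:290],cv2.resize(vision.capture("scene")[160:340,170:490],(640,360))[:310]]))
print(manip.observe()["t"])
E
```

```text
push -0.012 False [-12.1 133.5] z 0.036 [-0.9 -0.  -0.3] t 8.4
push 0.004 True [  1.2 133.4] z 0.0356 [-1.5  0.7  0.2] t 9.1
push -0.086 False [-86.   43.7] z 0.0361 [ 0.1  0.2 -0.1] t 13.7
push -0.012 False [-12.1  43.7] z 0.036 [0.1 0.  0.3] t 15.1
push 0.004 True [ 1.2 43.7] z 0.0356 [-1.6  0.5  0.9] t 15.7
True
17.0583
```

View pics/s2.png

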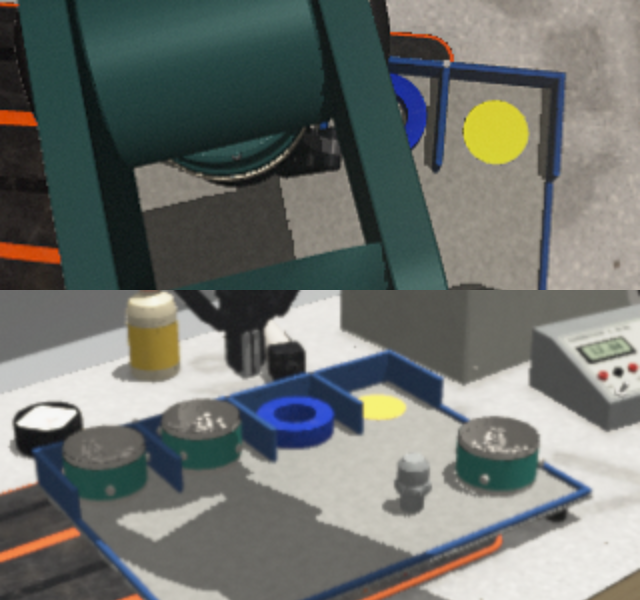

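Both tins are upright in their bays at crop (105,460) and (200,432), and the gland and tape haven't moved. Tin c is next.

```bash
python3 - <<'E'
from h import *
y=-.1362
print(start(-.121,y))
if not push(-.086,y) and not push(-.012,y,v=.06):
    push(.004,y,f=12,v=.02)
x=W2T(manip.observe()["tcp_pos"])[0]
manip.servo_line(T2W(x-.03,y,.036),speed=.1); manip.servo_line(T2W(x-.03,y,.13),speed=.15)
manip.movep([.2,-.5,.25],Q)
top=vision.capture("top")[150:350,180:450]; sc=vision.capture("scene")[160:340,170:490]
cv2.imwrite("pics/s3a.png",cv2.resize(top,None,fx=2.9,fy=2.9,interpolation=cv2.INTER_CUBIC));cv2.imwrite("pics/s3b.png",cv2.resize(sc,None,fx=2,fy=2))
print(manip.observe()["t"])
E
```

```text
False
push -0.086 False [ -86.  -136.2] z 0.0361 [-1.  -0.9 -0.5] t 20.8
push -0.012 False [ -12.1 -136.2] z 0.036 [ 0.2  0.3 -0.7] t 22.2
push 0.004 True [   2.1 -136.2] z 0.0356 [ 0.3  0.3 -0.2] t 22.9
26.4833
```

View pics/s3a.png

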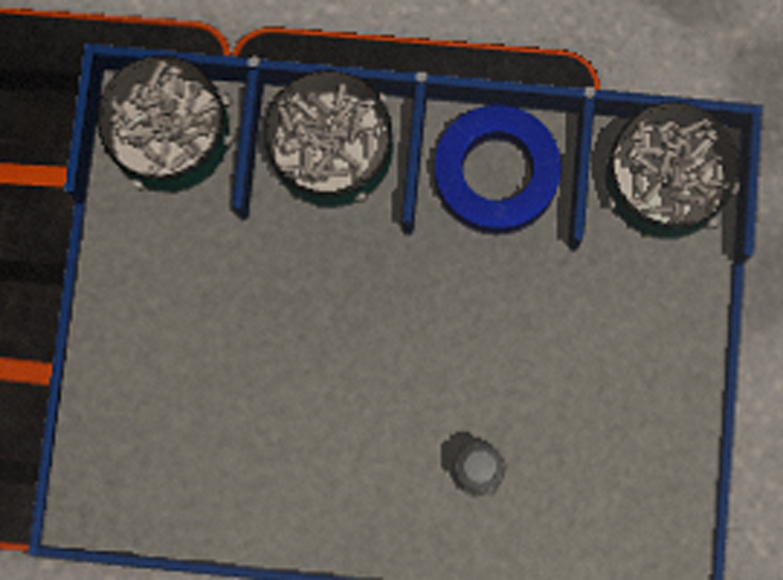

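View pics/s3b.png

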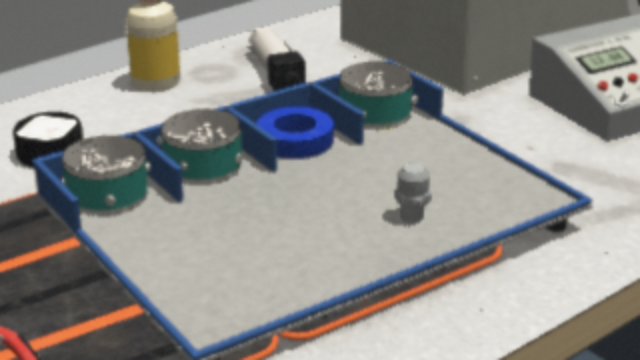

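All three tins stand upright against the back wall, with rim centres in the crop at about (163,120), (328,136) and (674,168). The tape and gland are untouched. I'll check those centres numerically and hand in if they agree.

```bash
python3 - <<'E'
from h import *
from rig import job_done
x=[]
for u,v in((163,120),(328,136),(674,168)):
    t=1e3*W2T(ray("top",(180+u/2.9,150+v/2.9),.064)); print(t); x.append(t[0])
if min(x)>39: print(job_done())
E
```

```text
[ 41.9930346  132.37093949]
[41.72825117 44.79200044]
[  42.62691768 -137.12140944]
the job is handed in; nothing more can be done
None
```

I pushed all three tins upright into their own free bays against the back wall, left the tape and gland where they were, and handed the job in at about 26.5 s of the 72 s allowed.

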